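# Index the next light-box housing under the clamp

### The arm

A 6-joint arm with a two-finger parallel gripper is mounted at the origin on the work surface. World frame = base frame: x ahead of the robot, y to its left, z up, the work surface at z = 0. Lengths are in mm, angles in degrees, forces in N, time in s.
With the tool pointing down it reaches from about 350 to 850 mm from the base axis. Payload 8.1 kg.
Tool frame: the origin (TCP) lies midway between the tips of the shut fingers; the grasp point (between the pads) lies 19 mm behind it; z points along the fingers, y is the direction in which the jaws open and shut (so a half turn about z gives the same grasp; the last joint's range is limited). The gripper opens to 85 mm and grips with 20 to 120 N. Pads are 22 mm wide; open, the fingers measure 114 mm over their backs; the gripper's body (76 mm by 85 mm) begins 54 mm behind the grasp point. The pads swing forward as they close: fully open they stand 13 mm farther back than shut.
Start: joints at [-4.893, 7.471, 85.268, -0, 87.261, -4.893], TCP at [600.004, 0.022, 231.292] pointing down, gripper open.
Joint ranges: [-169.43, 169.43], [-51.17, 129.36], [1.28, 143.12], [-76.62, 256.62], [0, 156.53], [-152.29, 152.29]. Speed limits (degrees/s): [136.94, 136.94, 159.86, 180, 180, 180].

### API

Orientations are given as [roll, pitch, yaw] about the fixed x, y, z axes, in that order (R = Rz(yaw) Ry(pitch) Rx(roll)).
In Python, from bench import telemetry, snapshot, camera_params, job gives the robot as it stands. The module is installed in compiled form; this text tells all that it offers.
- The arm moves only by the shell command python3 -m jog 'ROWS' [FORCE]. ROWS is JSON, a list that holds one entry, the list of rows, each a list of 7 numbers: the shift along the tool's x, y, z in units of 50 mm (1.0 is 50 mm), then the turn, a rotation vector about the tool's x, y, z in units of 2 pi rad (1.0 is 2 pi rad), then the opening, from 0 (shut) to 1 (fully open). In form: [[[dx, dy, dz, rx, ry, rz, claw], ...]]. A call has 1 to 12 rows; each row shifts and turns the commanded pose from where the row before left it, along the tool's axes as they then stand; what a row does not reach is not made up. A row lasts 1/8 s, in which the tool goes at most 62.5 mm and 10.7 degrees, less where a joint would pass 70% of its speed; a pose out of reach is approached as far as the arm can. A call with a number of a shift or a turn outside -1 to 1 is refused whole. A call with a gripper value outside its range is refused whole. The fingers move at their own pace and stop on an object; FORCE is the grip in N (left out, the last holds). Time passes only in rows, so rows that do not move let the fingers close. It gives the time, the measured TCP pose, the force and the opening at its end, in the units of the state.
- telemetry.sense(): the state, without advancing time (a new reading comes with each control period).
- snapshot(name): name is "scene" or "side" or "wrist"; returns (picture, depth): 400x640x3 uint8, red, green, blue; 400x640 float32, mm along the optical axis (not along the pixel's ray), 0 where there is no reading.
- camera_params(name): a dict with "K" (3x3 intrinsics, pixels), "extrinsics" (4x4, takes a point from camera to world coordinates). Camera axes: x right, y down, z forward; pixel columns grow to the right and rows downward; lengths in mm; the calibration is good to about 2 mm. A picture is of the moment at which its call begins: read the wrist's pose just before it. camera_params takes no time and is no camera call; for the wrist camera it gives the pose at the moment of the call.
- job.hand_in(): hands the job in, once; it reports no verdict.
The state is a dict: "time": time; "joint_pos": joint angles; "qd": joint speeds; "joint_efforts": joint torques, N m; "tool_pos": TCP position; "tcp_rot": TCP orientation; "ft_force": force on the tool from outside, world axes, zero at the start; "wrist_torque": the same for the moment, N m; "finger_gap": finger opening in mm.
Only numpy, scipy, OpenCV 4.12 (cv2) and the standard library are available. Lean on these libraries where they do the work, as an engineer would, in place of code of your own. Each camera call takes 0.05 s, during which the arm holds its last target. There are 200 camera calls.

### The job

The housing under the clamp frame of the rotary table has set. Throw the draw latch's lever right up and over so that its hook drops free of the keeper, swing the clamp frame right up out of the way, and index the turntable until the other closed housing (flat back panel on, not the open shell) has clicked into the clamping station. Then lower the frame fully down onto that housing, with the latch left undone so that I can check it, every housing still seated in its nest, and the things around the fixture left alone.

Things in the scene. Friction and masses are not known exactly. Their poses are not given: they have to be found in the camera images.
- fixture: Hand-indexed four-station rotary clamping table, fixed. Origin on the bench on the turntable's axis; +x points to the clamping station and latch, z up. Grey base 430 x 300 x 12 mm; plate 330 mm diameter, top 54 mm above the bench. Centre column and hinge block reach up 104 mm, within 50 mm of the axis. Nest fences 12 mm tall, 1 mm play, centres 105 mm out at +x, +y, -x, -y; the -x nest starts empty.
- turntable (a joint): Turn of the turntable in rad, 0 at the start, growing counter-clockwise seen from above; turns both ways without end. A spring plunger clicks into a notch every pi/2; about 1.2 N m (10 N on a post) gets it out. Between notches it drags (0.2 N m, more when fast) and stays where it is left; within 3 degrees of a notch it pulls itself in. Pushed fast it can coast past a notch.
- post_a (a point): Top centre of an upright steel push post on the turntable, 16 mm diameter, 62 mm tall (its top 116 mm above the bench), 125 mm from the axis, between two nests; at the start at 45 degrees (+x+y) in the fixture frame. The posts turn with the table; push them sideways, above the housings (tops 84 mm up), to index it.
- post_b (a point): Same, at the start at 135 degrees (-x+y) in the fixture frame.
- post_c (a point): Same, at the start at 225 degrees (-x-y) in the fixture frame.
- post_d (a point): Same, at the start at 315 degrees (+x-y) in the fixture frame.
- clamp_station (a point): Point fixed in the fixture frame at (105, 0, 84) mm: where the centre of the top of a housing is when it is clamped.
- clamp_frame (a joint): Lift angle of the open rectangular steel clamp frame (90 x 122 mm, top 97 mm above the bench) in rad: 0 flat on the housing, at most 1.55 raised. Lips at its ends drop 8 mm past the housing's ends, so the table cannot turn while it is down. The hinge is stiff: it stays where it is left; about 8 N at the grip raises it, 4 N pushes it down.
- frame_hinge (a point): Middle of the clamp frame's hinge axis, which is parallel to the fixture's y: at (36, 0, 92) mm in the fixture frame. The frame's outer end (+x) goes up and back towards the column.
- frame_grip (a point): Middle of the frame's round black grip bar, 16 mm diameter, 72 mm long, parallel to the hinge axis, standing out beside the frame on the fixture's +y side. Frame down: at (150, 97, 122) mm in the fixture frame, with 46 mm free to the nearest post on its inner side and nothing on its outer side.
- latch_lever (a joint): Lift angle of the draw latch's lever relative to the clamp frame in rad: 0 closed (lying inward over the frame, over centre), about 0.36 dead centre, 2.1 fully open (leaning outward). About 3 N at its end lifts it past centre; once open it stays where it is left, and rides on the frame.
- lever_pivot (a point): Middle of the lever's pivot axis, parallel to the fixture's y, on the frame's outer edge: at (187, 0, 108) mm in the fixture frame with the frame down. The lever's inner end goes up, over and outward. With the frame up, the open lever stands up to 330 mm above the bench near the column: go round it.
- lever_end (a point): Point on the middle of the flat steel lever, 78 mm along it from its pivot and 20 mm from its free end; the lever is 22 mm wide and 5 mm thick. Closed: at (109, 0, 128) mm in the fixture frame, with 44 mm free height under it down to the housing.
- hook_bar (a point): Middle of the cross bar of the hook (a wire bail 42 mm wide, 57 mm long, hung on the lever) that grips under the keeper lip. Hooked: at (184, 0, 69) mm in the fixture frame; it drops to about 48 mm and swings outward when the lever is open and the frame down.
- housing_done: White plastic light-box housing with its flat back panel on and four screws, 75 x 110 x 30 mm (x, y, z), 0.16 kg; origin at the centre of its underside. Starts in the clamping station under the frame, its long side across the fixture's x.
- housing_next: The other closed housing, same as the first (75 x 110 x 30 mm, origin at the centre of its underside, x the short side). Starts in the +y or the -y nest: read which. It must come under the frame.
- housing_open: Housing of the same size that is still an open shell with light modules inside. Starts in the nest opposite housing_next.
- stack: Bystander: loose stack of four white housings, 76 x 130 x 122 mm, left of the fixture. Origin under its centre.
- mallet: Bystander: rubber mallet lying on the bench, 230 mm long, right of the fixture. Origin under the middle of its length, head to its +x.
- adhesive: Bystander: standing white bottle, 52 mm diameter, 130 mm tall, right of the fixture. Origin under its centre.
- tape: Bystander: roll of tape lying flat, 96 mm diameter, 25 mm tall, left of the fixture. Origin under its centre.
Things that resemble listed ones, but are neither listed nor needed, are in the scene too. What is shaped like the housing_open but blue or green is not meant. Leave any purple look-alike of the housing_done alone.

How it is judged:
By the outcome, as a careful person would: the job done as asked, in the order asked, and still so for the second after the job is handed in, with the robot touching nothing.
It also fails if it takes over 72 s, if anything falls off the work surface, if the arm or the gripper's body presses on something with over 40 N, if the wrist force passes 120 N, or if a joint passes its speed limit or range.

## Working session

There is one attempt and no reset: what is moved stays moved. The work goes in short steps, Python scripts to look and compute and a shell command to move; the robot and the scene stay as the last step left them, time stands still between calls to the robot, and variables do not carry over. Pictures are saved under pics/ and viewed, about 8 in all and at most 12, crops included, and the job is handed in when it is done.

```bash
mkdir -p pics
python3 - <<'E'
from bench import telemetry, snapshot, camera_params
import cv2,numpy as np
s=telemetry.sense();print({k:np.round(v,3) for k,v in s.items()})
for n in ["scene","side"]:
    p,d=snapshot(n);c=camera_params(n)
    np.savez(f"pics/{n}0.npz",p=p,d=d,K=c["K"],E=c["extrinsics"])
    print(n,np.round(c["K"],1).tolist(),np.round(c["extrinsics"],3).tolist())
    cv2.imwrite(f"pics/{n}0.png",p[:,:,::-1])
E
```

```text
{'time': np.float64(0.0), 'joint_pos': array([-4.8930e+00,  7.5180e+00,  8.5331e+01, -1.0000e-03,  8.7261e+01,
       -4.8940e+00]), 'qd': array([-0.098, -0.103,  0.022, -0.036, -0.051,  0.024]), 'joint_efforts': array([-2.0000e-03, -5.6940e+01, -5.0056e+01, -0.0000e+00,  1.4000e-02,
        0.0000e+00]), 'tool_pos': array([5.99440e+02, 6.40000e-02, 2.30205e+02]), 'tcp_rot': array([-1.79891e+02, -8.00000e-03,  9.00010e+01]), 'ft_force': array([0.759, 0.293, 0.496]), 'wrist_torque': array([-0.019, -0.012,  0.004]), 'finger_gap': np.float64(85.206)}
scene [[505.8, 0.0, 324.9], [0.0, 505.8, 199.8], [0.0, 0.0, 1.0]] [[0.707, 0.552, -0.443, 1227.257], [0.707, -0.54, 0.456, -820.999], [0.012, -0.636, -0.772, 1427.777], [0.0, 0.0, 0.0, 1.0]]
side [[489.8, 0.0, 325.5], [0.0, 489.8, 204.0], [0.0, 0.0, 1.0]] [[-0.931, -0.234, 0.279, -24.464], [-0.364, 0.583, -0.726, 1236.021], [0.007, -0.778, -0.628, 1197.079], [0.0, 0.0, 0.0, 1.0]]
```

View pics/scene0.png

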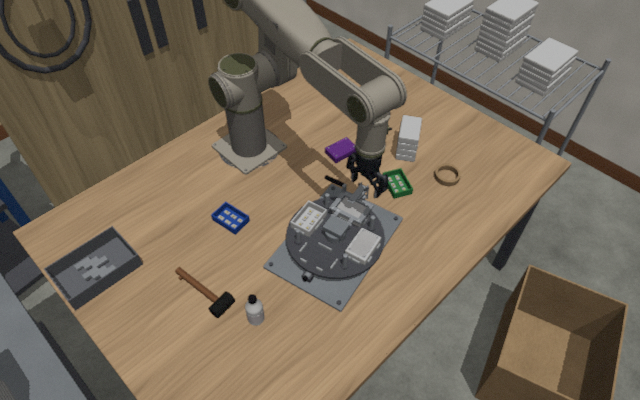

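View pics/side0.png

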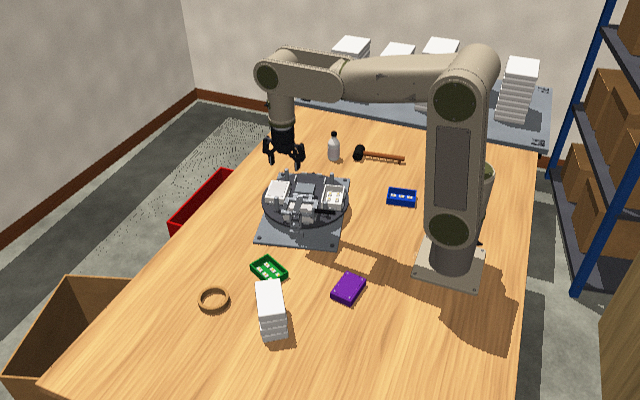

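The scene view shows the fixture around (340,240), and the side view shows it around (303,205). Next I crop in close and fit the fixture.

```bash
cat > h.py <<'E'
import numpy as np,cv2
from bench import telemetry, snapshot, camera_params
def cloud(d,K,E):
    v,u=np.mgrid[:d.shape[0],:d.shape[1]]
    P=np.stack([(u-K[0,2])/K[0,0]*d,(v-K[1,2])/K[1,1]*d,d],-1)@E[:3,:3].T+E[:3,3]
    P[d<=0]=np.nan
    return P
def proj(X,K,E):
    q=(np.asarray(X)-E[:3,3])@E[:3,:3]
    q=q@K.T; return q[...,:2]/q[...,2:]
E
python3 - <<'E'
from h import *
ims=[]
for n,c in (("scene",(255,405,170,310)),("side",(245,365,160,255))):
    z=np.load(f"pics/{n}0.npz");P=cloud(z["d"],z["K"],z["E"]);p=z["p"].astype(int)
    sat=p.max(2)-p.min(2)
    m=(abs(P[...,2]-12)<6)&(sat<40)&(p.max(2)<190)
    m[:,:c[0]-30]=0;m[:,c[1]+30:]=0;m[:c[2]-30]=0;m[c[3]+30:]=0
    m=cv2.morphologyEx(m.astype(np.uint8),cv2.MORPH_OPEN,np.ones((2,2)))
    r=cv2.minAreaRect(P[m>0][:,:2].astype(np.float32));print(n,"base",m.sum(),r)
    # plate top z~54
    m2=(abs(P[...,2]-54)<4)&(sat<40); q=P[m2&(abs(P[...,0]-r[0][0])<200)&(abs(P[...,1]-r[0][1])<200)][:,:2]
    print("plate",len(q),cv2.minEnclosingCircle(q.astype(np.float32)))
    ims.append(cv2.resize(z["p"][c[2]:c[3],c[0]:c[1],::-1],(560,int(560*(c[3]-c[2])/(c[1]-c[0]))),interpolation=cv2.INTER_CUBIC)[:445])
h=min(i.shape[0] for i in ims)
cv2.imwrite("pics/crop1.png",cv2.resize(np.hstack([i[:h] for i in ims]),(800,int(800*h/1120))))
E
```

```text
scene base 3385 ((450.70709228515625, -111.16546630859375), (754.9120483398438, 754.9738159179688), 38.408973693847656)
plate 1890 ((566.5930786132812, -93.13619995117188), 165.5665283203125)
side base 1552 ((577.1373901367188, -165.36776733398438), (316.40985107421875, 610.3955688476562), 10.133688926696777)
plate 681 ((567.0257568359375, -92.61000061035156), 168.5838165283203)
```

View pics/crop1.png

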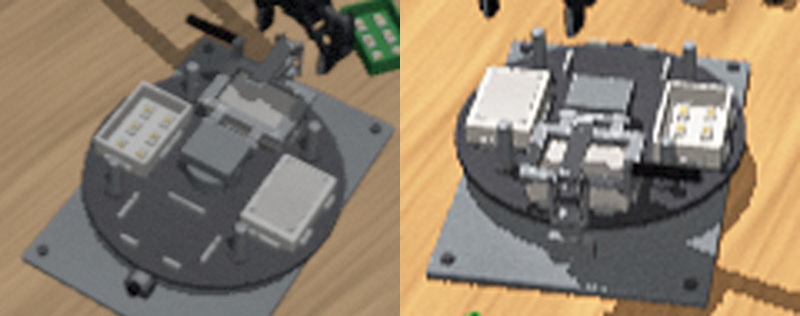

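Run:
```python
from h import *
C=np.array([566.8,-92.9])
for n in ("scene","side"):
    z=np.load(f"pics/{n}0.npz");P=cloud(z["d"],z["K"],z["E"]);p=z["p"].astype(int)
    m=(abs(P[...,2]-84)<5)&(p.min(2)>110)&((p.max(2)-p.min(2))<45)&(np.hypot(P[...,0]-C[0],P[...,1]-C[1])<180)
    k,l,st,ce=cv2.connectedComponentsWithStats(m.astype(np.uint8))
    for i in range(1,k):
        if st[i,4]>60:
            q=P[l==i];r=cv2.minAreaRect(q[:,:2].astype(np.float32));v=np.array(r[0])-C
            print(n,st[i],np.round(r[0],1),np.round(r[1],1),round(r[2],1),"z",q[:,2].mean().round(1),"R",np.hypot(*v).round(1),"ang",np.degrees(np.arctan2(v[1],v[0])).round(1))
    # posts tops and grip/lever by height
    for name,zz,t in (("posts",116,4),):
        m=(abs(P[...,2]-zz)<t)&(np.hypot(P[...,0]-C[0],P[...,1]-C[1])<150)
        k,l,st,ce=cv2.connectedComponentsWithStats(m.astype(np.uint8))
        for i in range(1,k):
            if st[i,4]>4:
                q=P[l==i].mean(0);v=q[:2]-C;print(name,st[i,4],q.round(1),np.hypot(*v).round(1),np.degrees(np.arctan2(v[1],v[0])).round(1))
    # black grip
    m=(abs(P[...,2]-124)<10)&(p.max(2)<40)&(np.hypot(P[...,0]-C[0],P[...,1]-C[1])<230)
    q=P[m];print("grip",m.sum(),q.mean(0).round(1),cv2.minAreaRect(q[:,:2].astype(np.float32)))
```

```text
scene [291 200  36  32 148] [ 465.4 -114.8] [ 77.3 114.9] 14.1 z 83.9 R 103.7 ang -167.8
scene [337 202  25  16 128] [ 5.433e+02 -3.000e-01] [85.4 32.1] 9.3 z 85.1 R 95.6 ang 104.2
scene [345 228  36  33 557] [670.1 -68.4] [ 76.4 111.8] 14.6 z 84.6 R 106.1 ang 13.3
posts 15 [462.6 -26.4 115.4] 123.6 147.5
posts 16 [633.2  13.3 116.5] 125.3 58.0
posts 18 [ 501.3 -197.5  115.4] 123.4 -122.1
posts 15 [ 673.8 -158.5  116. ] 125.6 -31.5
grip 57 [442.   30.1 126.7] ((440.2353820800781, 29.85264778137207), (65.64510345458984, 14.618608474731445), 16.530982971191406)
side [265 180  25  20 224] [671.2 -68.2] [ 74.3 116.5] 13.5 z 85.8 R 107.3 ang 13.3
side [301 203  12   9  66] [525.2  -3.7] [39.7 46.1] 22.0 z 86.2 R 98.5 ang 115.0
posts 10 [ 673.6 -153.   115.9] 122.5 -29.4
posts 9 [ 502.2 -192.4  116.9] 118.6 -123.0
posts 9 [636.   20.6 116. ] 132.9 58.6
posts 12 [462.9 -23.7 116.4] 124.8 146.4
grip 73 [443.5  39.8 127.6] ((465.22100830078125, 47.955936431884766), (119.19426727294922, 26.277250289916992), 23.14101791381836)
```

Fixture: axis at world (567.5,-92.5), yaw about 103.1°. The posts, grip bar and nests all agree with the sizes given.

Things that could be confused, with scene pixels:
- **Closed white housing:** (362,245), in the -y nest. This is housing_next, so the table needs +90°.
- **Open shell:** (307,218), in the +y nest.
- **housing_done:** (350,212), under the frame.
- **Purple look-alike:** (340,150). **Green shell:** (398,183). **Blue shell:** (230,218). Leave all three alone.

The crop confirms this choice: the flat-lidded housing is at crop (290,200) and the open shell with modules at (145,125).

```bash
cat >> h.py <<'E'
from scipy.spatial.transform import Rotation as Ro
C=np.array([567.5,-92.5,0]); YAW=103.1
F=Ro.from_euler('z',YAW,degrees=True).as_matrix()
def tofix(X): return (np.asarray(X)-C)@F
def toworld(X): return np.asarray(X)@F.T+C
def stat():
    s=telemetry.sense();R=Ro.from_euler('xyz',s["tcp_rot"],degrees=True).as_matrix()
    t=np.array(s["tool_pos"])
    print("t",round(float(s["time"]),2),"tcp fix",tofix(t).round(1),"grasp fix",tofix(t-19*R[:,2]).round(1),"axes(fix) x",(F.T@R[:,0]).round(2),"y",(F.T@R[:,1]).round(2),"z",(F.T@R[:,2]).round(2),"f",np.round(s["ft_force"],1),"gap",round(float(s["finger_gap"]),1),"q",np.round(s["joint_pos"],0))
E
python3 -m jog '[[[0,0,0,0,0,-0.0182,0.55],[0,0,0,0,0,-0.0182,0.55],[0.25,-0.5,0.3,0,0,0,0.55],[0.28,-0.55,0.6,0,0,0,0.55],[0,0,0,0,0,0,0.55],[0,0,0,0,0,0,0.55]]]'
python3 - <<'E'
from h import *
stat()
p,d=snapshot("wrist");c=camera_params("wrist");np.savez("pics/w1.npz",p=p,d=d,K=c["K"],E=c["extrinsics"])
for X in ([109,0,128],[187,0,108],[150,97,122]): print(X,proj(toworld(X),c["K"],c["extrinsics"]).round(0))
cv2.imwrite("pics/w1.png",p[:,:,::-1])
E
```

```text
time: 0.85
tool_pos: [543.4, 13.9, 186.9]
tcp_rot: [179.9, 0.0, 103.1]
ft_force: [0.4, 0.4, -0.1]
finger_gap: 47.1
t 0.85 tcp fix [109.1  -0.7 186.9] grasp fix [109.1  -0.7 205.9] axes(fix) x [ 1.  0. -0.] y [ 0. -1.  0.] z [-0. -0. -1.] f [ 0.4  0.4 -0.1] gap 47.1 q [ -4.   0.  98.  -0.  82. -17.]
[109, 0, 128] [312. 218.]
[187, 0, 108] [312.  94.]
[150, 97, 122] [160. 154.]
```

View pics/w1.png

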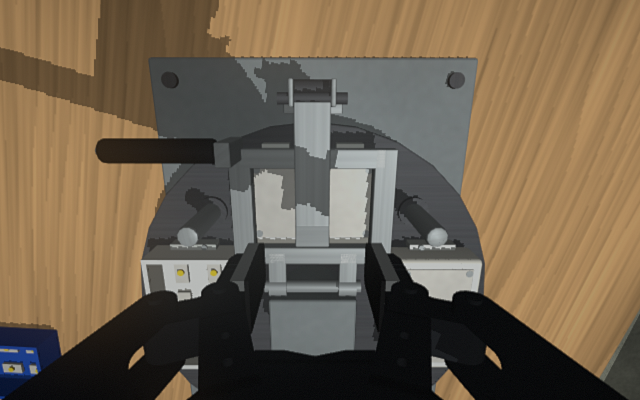

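The wrist view shows the lever running from (313,80) to its free end at (313,245). The grip bar is at (160,151). Both are within 1–3 px of my predictions. Next: descend, straddling the lever, and grip it.

```bash
python3 -m jog '[[[0,0,0.6,0,0,0,0.5],[0,0,0.6,0,0,0,0.5],[0,0,0.36,0,0,0,0.5],[0,0,0,0,0,0,0.1],[0,0,0,0,0,0,0.1],[0,0,0,0,0,0,0.1],[0,0,0,0,0,0,0.1]]]' 30
python3 - <<'E'
from h import *
stat()
import numpy as np
a0=np.degrees(np.arctan2(20,-78));r=np.hypot(78,20);prev=None
for l in np.linspace(0,118,14):
    a=np.radians(a0-l);q=np.array([187+r*np.cos(a),108+r*np.sin(a)])
    if prev is not None: print(round(l),q.round(1),((q-prev)*[1,-1]/50).round(2))
    prev=q
E
```

```text
time: 1.78
tool_pos: [541.9, 13.7, 108.6]
tcp_rot: [-179.8, -0.0, 103.1]
ft_force: [-7.5, -1.0, -4.3]
finger_gap: 21.1
t 1.77 tcp fix [109.3   0.9 108.6] grasp fix [109.2   0.8 127.6] axes(fix) x [ 1. -0.  0.] y [-0. -1. -0.] z [ 0.  0. -1.] f [-7.5 -1.  -4.3] gap 21.1 q [ -4.   4. 102.  -0.  74. -17.]
9 [113.1 140.1] [ 0.08 -0.24]
18 [119.1 151.3] [ 0.12 -0.23]
27 [126.8 161.5] [ 0.15 -0.2 ]
36 [136.  170.3] [ 0.18 -0.18]
45 [146.5 177.6] [ 0.21 -0.15]
54 [157.9 183.1] [ 0.23 -0.11]
64 [170.1 186.7] [ 0.24 -0.07]
73 [182.8 188.4] [ 0.25 -0.03]
82 [195.5 188.1] [0.25 0.01]
91 [208.  185.7] [0.25 0.05]
100 [220.  181.4] [0.24 0.09]
109 [231.2 175.3] [0.22 0.12]
118 [241.3 167.5] [0.2  0.16]
```

```bash
python3 -m jog '[[[0.08,0,-0.24,0,0,0,0.1],[0.12,0,-0.23,0,0,0,0.1],[0.15,0,-0.20,0,0,0,0.1],[0.18,0,-0.18,0,0,0,0.1],[0.21,0,-0.15,0,0,0,0.1],[0.23,0,-0.11,0,0,0,0.1],[0,0,0,0,0,0,0.1]]]'
python3 -c "from h import *;stat()"
python3 -m jog '[[[0.24,0,-0.07,0,0,0,0.1],[0.25,0,-0.03,0,0,0,0.1],[0.25,0,0.01,0,0,0,0.1],[0.25,0,0.05,0,0,0,0.1],[0.24,0,0.09,0,0,0,0.1],[0.22,0,0.12,0,0,0,0.1],[0.20,0,0.16,0,0,0,0.1],[0,0,0,0,0,0,0.1],[0,0,0,0,0,0,0.1]]]'
python3 -c "from h import *;stat()"
```

```text
time: 2.65
tool_pos: [530.9, 61.6, 165.3]
tcp_rot: [-179.9, 0.0, 103.1]
ft_force: [-9.8, -1.8, -1.2]
finger_gap: 21.1
t 2.65 tcp fix [158.3   0.7 165.3] grasp fix [158.3   0.7 184.3] axes(fix) x [ 1.  0. -0.] y [ 0. -1. -0.] z [-0.  0. -1.] f [-9.8 -1.8 -1.2] gap 21.1 q [  1.  -0. 100.  -0.  80. -12.]
time: 3.78
tool_pos: [512.3, 142.8, 149.8]
tcp_rot: [-179.9, -0.1, 103.2]
ft_force: [-13.5, 0.8, 7.3]
finger_gap: 21.3
t 3.77 tcp fix [241.7   0.5 149.8] grasp fix [241.6   0.5 168.8] axes(fix) x [1. 0. 0.] y [ 0. -1. -0.] z [ 0.  0. -1.] f [-13.5   0.8   7.3] gap 21.3 q [ 10.   0. 102.   0.  78.  -3.]
```

```bash
python3 -m jog '[[[0.06,0,0.07,0,0,0,0.1],[0,0,0,0,0,0,0.5],[0,0,0,0,0,0,0.5],[0,0,-0.8,0,0,0,0.5],[0,0,-0.8,0,0,0,0.5],[0,0,0,0,0,0,0.5]]]'
python3 - <<'E'
from h import *
stat()
p,d=snapshot("wrist");c=camera_params("wrist");q,_=snapshot("side")
cs=camera_params("side");np.set_printoptions(suppress=True)
P=tofix(cloud(d,c["K"],c["extrinsics"]));m=(abs(P[...,1])<9)&(P[...,0]>150)&(P[...,2]>115);w=P[m];
print("lever pts",len(w),[w[(w[:,2]>a)&(w[:,2]<a+8)].mean(0).round(0).tolist() for a in range(116,190,12) if ((w[:,2]>a)&(w[:,2]<a+8)).any()])
a=q[150:260,240:370,::-1];a=cv2.resize(a,(473,400),interpolation=cv2.INTER_CUBIC)
b=cv2.resize(p[:,:,::-1],(640,400))[:,160:480]
cv2.imwrite("pics/l2.png",np.hstack([a,b]))
E
python3 -m jog '[[[0,0,0,0,0,-0.0278,0.5],[0,0,0,0,0,-0.0278,0.5],[0,0,0,0,0,-0.0278,0.5],[0,0,0,0,0,-0.0278,0.5],[0,0,0,0,0,-0.0278,0.5],[0,0,0,0,0,-0.0278,0.5],[0,0,0,0,0,-0.0278,0.5],[0,0,0,0,0,-0.0278,0.5],[0,0,0,0,0,-0.0278,0.5],[0.8,-0.6,0,0,0,0,0.5],[0.8,-0.6,0,0,0,0,0.5],[0.54,-0.62,0,0,0,0,0.5]]]'
python3 -c "from h import *;stat()"
```

```text
time: 4.53
tool_pos: [515.5, 145.0, 229.5]
tcp_rot: [179.5, 0.0, 103.1]
ft_force: [0.4, 0.0, -0.6]
finger_gap: 42.8
t 4.53 tcp fix [243.1  -3.2 229.5] grasp fix [243.1  -3.  248.5] axes(fix) x [ 1. -0. -0.] y [-0.   -1.    0.01] z [-0.   -0.01 -1.  ] f [ 0.4  0.  -0.6] gap 42.8 q [10. -3. 96.  0. 86. -3.]
lever pts 4312 [[240.0, 0.0, 181.0], [248.0, 1.0, 188.0]]
time: 6.12
tool_pos: [427.2, 30.6, 222.3]
tcp_rot: [180.0, -0.1, -166.8]
ft_force: [0.1, -0.8, 0.7]
finger_gap: 42.9
t 6.12 tcp fix [151.7 108.8 222.3] grasp fix [151.7 108.7 241.3] axes(fix) x [-0.  1.  0.] y [1. 0. 0.] z [ 0.  0. -1.] f [ 0.1 -0.8  0.7] gap 42.9 q [  -3.  -20.  112.   -0.   88. -106.]
```

View pics/l2.png

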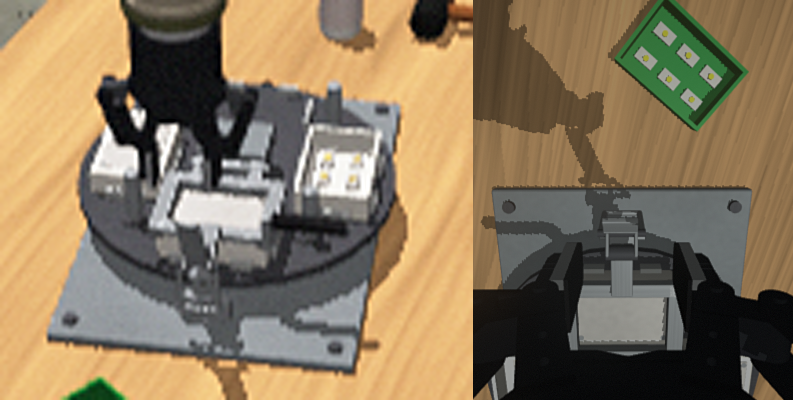

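The lever is over and leaning outward: side crop (200,270), wrist crop (622,270). I'll check its angle from this new viewpoint, and the grip bar at the same time.

Run:
```python
from h import *
p,d=snapshot("wrist");c=camera_params("wrist")
P=tofix(cloud(d,c["K"],c["extrinsics"]))
def fit(P,n):
    m=(abs(P[...,1])<12)&(P[...,0]>195)&(P[...,0]<275)&(P[...,2]>125)&(P[...,2]<200);w=P[m]
    if len(w)<20: print(n,len(w));return
    x,z=w[:,0],w[:,2];u=np.linalg.svd(np.c_[x,z]-[x.mean(),z.mean()])[2][0] if len(w)<5000 else None
    print(n,len(w),"dir",np.degrees(np.arctan2(u[1],u[0])).round(1) if u is not None else 0,"ends",w[np.argmax(x)].round(0),w[np.argmin(x)].round(0))
fit(P,"wrist")
for n in("scene","side"):
    q,dd=snapshot(n);k=camera_params(n);fit(tofix(cloud(dd,k["K"],k["extrinsics"])),n)
m=(p.max(2)<60)&(P[...,2]>112)&(P[...,2]<135)&(P[...,1]>60)&(P[...,1]<140)&(abs(P[...,0]-150)<30)
print("grip",m.sum(),P[m].mean(0).round(1),P[m].min(0).round(0),P[m].max(0).round(0))
```

```text
wrist 605 dir 49.9 ends [247.  -3. 188.] [230.   4. 174.]
scene 128 dir -112.9 ends [249.  -2. 184.] [208.   2. 129.]
side 69 dir -113.7 ends [252.  -6. 195.] [216.  -6. 126.]
grip 1707 [148.9 102.2 128.2] [140.  62. 113.] [157. 138. 132.]
```

```bash
python3 -m jog '[[[0,-0.03,0.8,0,0,0,0.5],[0,0,0.8,0,0,0,0.5],[0,0,0.79,0,0,0,0.5],[0,0,0,0,0,0,0.05],[0,0,0,0,0,0,0.05],[0,0,0,0,0,0,0.05],[0,0,0,0,0,0,0.05]]]' 40
python3 - <<'E'
from h import *
stat()
r=np.hypot(114,30);a0=np.degrees(np.arctan2(30,114));prev=None
for l in np.linspace(0,88.3,13):
    a=np.radians(a0+l);q=np.array([36+r*np.cos(a),92+r*np.sin(a)])
    if prev is not None: print(round(l),q.round(1),((q-prev)*[1,-1]/50).round(2))
    prev=q
E
```

```text
time: 7.15
tool_pos: [428.4, 30.9, 104.7]
tcp_rot: [179.9, -0.1, -166.8]
ft_force: [-5.3, 3.2, -7.2]
finger_gap: 14.9
t 7.15 tcp fix [151.7 107.5 104.7] grasp fix [151.7 107.4 123.7] axes(fix) x [-0.  1.  0.] y [1. 0. 0.] z [ 0.  0. -1.] f [-5.3  3.2 -7.2] gap 14.9 q [  -3.  -14.  119.    0.   75. -106.]
7 [145.2 136.4] [-0.1  -0.29]
15 [138.6 150. ] [-0.13 -0.27]
22 [130.4 162.6] [-0.17 -0.25]
29 [120.5 174.1] [-0.2  -0.23]
37 [109.3 184.3] [-0.22 -0.2 ]
44 [ 96.9 192.9] [-0.25 -0.17]
52 [ 83.5 199.9] [-0.27 -0.14]
59 [ 69.3 205.1] [-0.28 -0.1 ]
66 [ 54.5 208.4] [-0.3  -0.07]
74 [ 39.4 209.8] [-0.3  -0.03]
81 [ 24.3 209.3] [-0.3   0.01]
88 [  9.4 206.8] [-0.3   0.05]
```

```bash
python3 -m jog '[[[0,-0.1,-0.29,0,0,0,0.05],[0,-0.13,-0.27,0,0,0,0.05],[0,-0.17,-0.25,0,0,0,0.05],[0,-0.2,-0.23,0,0,0,0.05],[0,-0.22,-0.2,0,0,0,0.05],[0,-0.25,-0.17,0,0,0,0.05],[0,0,0,0,0,0,0.05]]]'
python3 -c "from h import *;stat()"
python3 -m jog '[[[0,-0.27,-0.14,0,0,0,0.05],[0,-0.28,-0.1,0,0,0,0.05],[0,-0.3,-0.07,0,0,0,0.05],[0,-0.3,-0.03,0,0,0,0.05],[0,-0.3,0.01,0,0,0,0.05],[0,-0.3,0.05,0,0,0,0.05],[0,0,0,0,0,0,0.05],[0,0,0,0,0,0,0.05]]]'
python3 -c "from h import *;stat()"
```

```text
time: 8.02
tool_pos: [441.4, -20.6, 179.0]
tcp_rot: [179.8, 0.0, -166.8]
ft_force: [-19.3, 9.0, 20.5]
finger_gap: 14.7
t 8.03 tcp fix [ 98.6 106.6 179. ] grasp fix [ 98.5 106.6 198. ] axes(fix) x [-0.  1. -0.] y [1. 0. 0.] z [ 0. -0. -1.] f [-19.3   9.   20.5] gap 14.7 q [  -9.  -16.  113.    0.   83. -113.]
time: 9.02
tool_pos: [462.9, -106.4, 192.3]
tcp_rot: [180.0, 0.2, -166.8]
ft_force: [-4.4, 6.6, 7.1]
finger_gap: 14.2
t 9.03 tcp fix [ 10.2 105.1 192.3] grasp fix [ 10.2 105.1 211.3] axes(fix) x [-0.  1. -0.] y [1. 0. 0.] z [ 0. -0. -1.] f [-4.4  6.6  7.1] gap 14.2 q [ -19.  -11.  108.    0.   83. -122.]
```

```bash
python3 -m jog '[[[0,-0.06,0,0,0,0,0.05],[0,0,0,0,0,0,0.5],[0,0,0,0,0,0,0.5],[0,0.03,-0.8,0,0,0,0.5],[0,0,-0.8,0,0,0,0.5],[0,0.9,0,0,0,0.0278,0.5],[0,0,0,0,0,0,0.5]]]'
python3 - <<'E'
from h import *
stat()
for n in("side","scene"):
    p,d=snapshot(n);c=camera_params(n);np.savez(f"pics/{n}3.npz",p=p,d=d,K=c["K"],E=c["extrinsics"])
    if n=="side": a=p[130:260,220:380,::-1]
    else: b=p[160:300,265:405,::-1]
    P=tofix(cloud(d,c["K"],c["extrinsics"]))
    m=(p.max(2)<45)&(abs(P[...,2]-207)<20)&(abs(P[...,0]-10)<40)&(P[...,1]>60)&(P[...,1]<140);print(n,"grip",m.sum(),P[m].mean(0).round(1) if m.any() else "")
cv2.imwrite("pics/f3.png",np.hstack([cv2.resize(a,(430,350),interpolation=cv2.INTER_CUBIC),cv2.resize(b,(350,350),interpolation=cv2.INTER_CUBIC)]))
E
```

```text
time: 9.9
tool_pos: [452.1, -63.6, 270.6]
tcp_rot: [-180.0, 0.2, -176.9]
ft_force: [0.0, -0.7, -0.1]
finger_gap: 42.5
t 9.9 tcp fix [ 54.3 105.9 270.6] grasp fix [ 54.4 105.9 289.6] axes(fix) x [ 0.17  0.98 -0.  ] y [ 0.98 -0.17 -0.  ] z [-0. -0. -1.] f [ 0.  -0.7 -0.1] gap 42.5 q [ -14.  -16.  104.    0.   92. -108.]
side grip 59 [ 16.2  94.7 212.2]
scene grip 80 [  6.2  96.4 212.9]
```

View pics/f3.png

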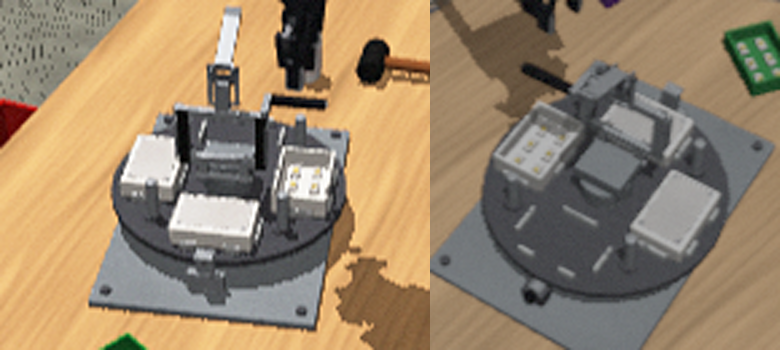

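Frame is up, the lever is standing with its hook hanging free at side (220,90), and the housings are all seated. Next: go round the +x side to post_d, with the tool tilted outward for clearance from the frame.

```bash
python3 -m jog '[[[0.12,0.7,0,0,0,0,0.5],[0.12,0.7,0,0,0,0,0.5],[0,0,0,0,0,0.0278,0.5],[0,0,0,0,0,0.0278,0.5],[0,0,0,0,0,0.0278,0.5],[0,0,0,0,0,0.0278,0.5],[0,0,0,0,0,0.0278,0.5],[0,0,0,0,0,0.0278,0.5],[0,0,0,0,0,0.0278,0.5],[0,0,0,0,0,0.0276,0.5],[0,0.8,0,0,0,0,0.5],[0,0.8,0,0,0,0,0.5]]]'
python3 -c "from h import *;stat()"
python3 -m jog '[[[0,0.8,0,0,0,0,0.5],[0,0.8,0,0,0,0,0.5],[0,0.68,0,0,0,0,0.5],[0,0,0,0,-0.0208,0,0.5],[0,0,0,0,-0.0208,0,0.5],[0,0,0,0,0,0,0.5]]]'
python3 - <<'E'
from h import *
stat()
s=telemetry.sense();R=Ro.from_euler('xyz',s["tcp_rot"],degrees=True).as_matrix()
print("to (85,-88,125):",(R.T@(toworld([85,-88.4,125])-s["tool_pos"])/50).round(2))
E
```

```text
time: 11.5
tool_pos: [515.0, 21.5, 268.9]
tcp_rot: [180.0, 0.0, 103.2]
ft_force: [0.9, -0.2, 0.8]
finger_gap: 42.4
t 11.5 tcp fix [123.   25.3 268.9] grasp fix [123.   25.3 287.9] axes(fix) x [ 1.  0. -0.] y [ 0. -1.  0.] z [-0. -0. -1.] f [ 0.9 -0.2  0.8] gap 42.4 q [ -3.  -7.  95.  -0.  91. -17.]
time: 12.25
tool_pos: [624.3, 49.6, 267.4]
tcp_rot: [-179.8, 15.0, 103.5]
ft_force: [-0.2, 0.2, 0.4]
finger_gap: 42.4
t 12.25 tcp fix [125.5 -87.6 267.4] grasp fix [130.4 -87.6 285.8] axes(fix) x [ 0.97  0.01 -0.26] y [ 0.01 -1.   -0.  ] z [-0.26  0.   -0.97] f [-0.2  0.2  0.4] gap 42.4 q [  8.  10.  80. -15.  89.  -5.]
to (85,-88,125): [-0.05  0.02  2.96]
```

```bash
python3 -m jog '[[[0.1,0.02,0.9,0,0,0,0.5],[0,0,0.9,0,0,0,0.5],[0,0,0.9,0,0,0,0.5],[0,0,0.44,0,0,0,0.5],[0,0,0.4,0,0,0,0.5],[0,0,0,0,0,0,0.05],[0,0,0,0,0,0,0.05],[0,0,0,0,0,0,0.05],[0,0,0,0,0,0,0.05]]]' 50
python3 - <<'E'
from h import *
stat();prev=None
for l in np.linspace(-45,44,17):
    a=np.radians(l);q=125*np.array([np.cos(a),np.sin(a)])
    if prev is not None: 
        X,Y=(q-prev)/50;print(round(l,1),round(.966*X,2),round(-Y,2),round(-.259*X,2))
    prev=q
E
```

```text
time: 13.38
tool_pos: [633.9, 8.0, 96.7]
tcp_rot: [-179.8, 15.0, 103.2]
ft_force: [-4.4, -5.3, -4.1]
finger_gap: 14.3
t 13.38 tcp fix [ 82.8 -87.5  96.7] grasp fix [ 87.8 -87.5 115.1] axes(fix) x [ 0.97  0.   -0.26] y [ 0. -1. -0.] z [-0.26  0.   -0.97] f [-4.4 -5.3 -4.1] gap 14.3 q [  5.  17.  90. -16.  71.  -4.]
-39.4 0.16 -0.18 -0.04
-33.9 0.14 -0.19 -0.04
-28.3 0.12 -0.21 -0.03
-22.8 0.1 -0.22 -0.03
-17.2 0.08 -0.23 -0.02
-11.6 0.06 -0.23 -0.02
-6.1 0.04 -0.24 -0.01
-0.5 0.01 -0.24 -0.0
5.1 -0.01 -0.24 0.0
10.6 -0.03 -0.24 0.01
16.2 -0.05 -0.24 0.01
21.8 -0.08 -0.23 0.02
27.3 -0.1 -0.22 0.03
32.9 -0.12 -0.21 0.03
38.4 -0.14 -0.2 0.04
44.0 -0.15 -0.18 0.04
```

```bash
python3 -m jog '[[[0.16,-0.18,-0.04,0,0,0,0.05],[0.14,-0.19,-0.04,0,0,0,0.05],[0.12,-0.21,-0.03,0,0,0,0.05],[0.1,-0.22,-0.03,0,0,0,0.05],[0.08,-0.23,-0.02,0,0,0,0.05],[0.06,-0.23,-0.02,0,0,0,0.05],[0.04,-0.24,-0.01,0,0,0,0.05],[0.01,-0.24,0,0,0,0,0.05],[0,0,0,0,0,0,0.05]]]'
python3 -c "from h import *;stat()"
python3 -m jog '[[[-0.01,-0.24,0,0,0,0,0.05],[-0.03,-0.24,0.01,0,0,0,0.05],[-0.05,-0.24,0.01,0,0,0,0.05],[-0.08,-0.23,0.02,0,0,0,0.05],[-0.1,-0.22,0.03,0,0,0,0.05],[-0.12,-0.21,0.03,0,0,0,0.05],[-0.14,-0.2,0.04,0,0,0,0.05],[-0.15,-0.18,0.04,0,0,0,0.05],[0,0,0,0,0,0,0.05],[0,0,0,0,0,0,0.05]]]'
python3 -c "from h import *;stat()"
```

```text
time: 14.5
tool_pos: [541.3, 28.0, 97.2]
tcp_rot: [179.9, 14.7, 103.2]
ft_force: [-6.4, 13.1, -3.6]
finger_gap: 14.1
t 14.5 tcp fix [123.3  -1.8  97.2] grasp fix [128.1  -1.8 115.6] axes(fix) x [ 0.97  0.   -0.25] y [ 0. -1.  0.] z [-0.25 -0.   -0.97] f [-6.4 13.1 -3.6] gap 14.1 q [  7.   4. 105. -16.  70.  -1.]
time: 15.75
tool_pos: [463.7, -29.5, 97.4]
tcp_rot: [-179.9, 15.0, 103.2]
ft_force: [-7.2, -0.7, 0.8]
finger_gap: 14.2
t 15.75 tcp fix [84.9 86.8 97.4] grasp fix [ 89.8  86.8 115.8] axes(fix) x [ 0.97  0.   -0.26] y [ 0. -1. -0.] z [-0.26  0.   -0.97] f [-7.2 -0.7  0.8] gap 14.2 q [  1. -10. 118. -16.  69.  -6.]
```

```bash
python3 -m jog '[[[0,0,0,0,0,0,0.45],[0,0,0,0,0,0,0.45],[0,0,0,0,0,0,0.45],[0,0,-0.8,0,0,0,0.45],[0,0,-0.9,0,0,0,0.45],[0,0,-0.9,0,0,0,0.45],[0,0,-0.5,0,0,0,0.45],[0.8,-0.5,0,0,0,0,0.45],[0,0,0,0,0,0,0.45]]]'
python3 - <<'E'
from h import *
stat()
for n in("side","scene"):
    p,d=snapshot(n);c=camera_params(n)
    if n=="side": a=p[130:260,220:380,::-1]
    else: b=p[160:300,265:405,::-1]
    P=tofix(cloud(d,c["K"],c["extrinsics"]))
    m=(abs(P[...,2]-116)<4)&(np.hypot(P[...,0],P[...,1])<145)&(np.hypot(P[...,0],P[...,1])>110)
    k,l,st,ce=cv2.connectedComponentsWithStats(m.astype(np.uint8))
    for i in range(1,k):
        if st[i,4]>4: q=P[l==i].mean(0);print(n,"post",st[i,4],q.round(1),np.degrees(np.arctan2(q[1],q[0])).round(1))
    m=(abs(P[...,2]-84)<5)&(p.min(2)>110)&(np.ptp(p.astype(int),axis=2)<45)&(np.hypot(P[...,0],P[...,1])<180)
    k,l,st,ce=cv2.connectedComponentsWithStats(m.astype(np.uint8))
    for i in range(1,k):
        if st[i,4]>60: r=cv2.minAreaRect(P[l==i][:,:2].astype(np.float32));print(n,"house",st[i,4],np.round(r[0],1),np.round(r[1],1),round(r[2],1))
cv2.imwrite("pics/t4.png",np.hstack([cv2.resize(a,(430,350),interpolation=cv2.INTER_CUBIC),cv2.resize(b,(350,350),interpolation=cv2.INTER_CUBIC)]))
E
```

```text
time: 16.88
tool_pos: [420.8, 42.9, 235.8]
tcp_rot: [-180.0, 14.9, 103.3]
ft_force: [0.1, -0.2, -0.5]
finger_gap: 38.4
t 16.88 tcp fix [165.2 112.2 235.8] grasp fix [170.1 112.2 254.2] axes(fix) x [ 0.97  0.   -0.26] y [ 0. -1. -0.] z [-0.26 -0.   -0.97] f [ 0.1 -0.2 -0.5] gap 38.4 q [ 12. -21. 113. -15.  88.  -1.]
side post 10 [ 92.8 -89.4 116.6] -43.9
side post 9 [ 90.3  86.4 115.6] 43.7
side house 241 [  4.6 103.6] [ 76.4 112. ] 87.6
side house 312 [110.3  -2.2] [ 83.6 109.1] 1.0
scene post 14 [ 88.1 -88.5 116. ] -45.1
scene post 16 [-88.3  88.7 115.2] 134.8
scene post 16 [-87.3 -88.5 115.6] -134.6
scene house 111 [125.5 -24.9] [111.8  54.9] 52.5
scene house 152 [93.8 15.8] [75.3 43.2] 89.0
scene house 438 [ -0.2 104.3] [ 75.  112.6] 89.4
scene house 170 [-103.5   -0.2] [111.   78.4] 89.8
```

View pics/t4.png

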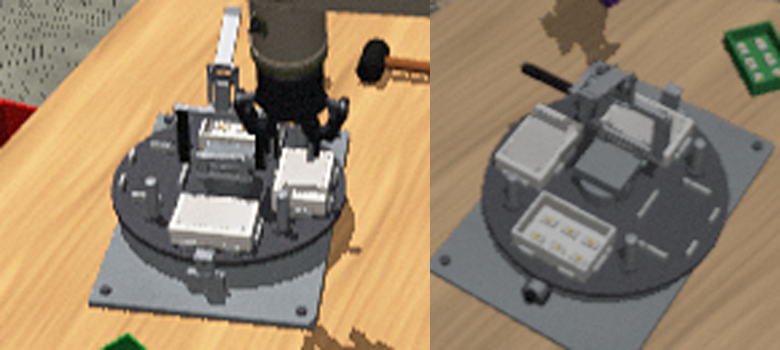

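The turntable clicked at 90°: the posts read -45.1, 134.8 and -134.6°. The closed housing sits at the station (side 215,220) and the open shell at -x (scene 565,240). Next I re-grip the bar and lower the frame.

```bash
python3 -m jog '[[[0,0,0,0,0.0208,0,0.45],[0,0,0,0,0.0208,0,0.45],[0,0,-0.5,0,0,-0.0278,0.45],[0,0,-0.45,0,0,-0.0278,0.45],[0,0,0,0,0,-0.0278,0.45],[0,0,0,0,0,-0.0278,0.45],[0,0,0,0,0,-0.0278,0.45],[0,0,0,0,0,-0.0278,0.45],[0,0,0,0,0,-0.0278,0.45],[0,0,0,0,0,-0.0278,0.45],[0,0,0,0,0,-0.0278,0.45],[0,0,0,0,0,0,0.45]]]'
python3 -m jog '[[[0,-0.8,0,0,0,0,0.45],[0,-0.8,0,0,0,0,0.45],[0,-0.8,0,0,0,0,0.45],[0,-0.72,0,0,0,0,0.45],[0,0,0,0,0,0,0.45]]]'
python3 - <<'E'
from h import *
stat()
s=telemetry.sense();R=Ro.from_euler('xyz',s["tcp_rot"],degrees=True).as_matrix()
print("to:",(R.T@(toworld([9.5,108,190])-s["tool_pos"])/50).round(2))
E
```

```text
time: 18.48
tool_pos: [422.5, 40.7, 283.6]
tcp_rot: [-180.0, 0.0, -166.9]
ft_force: [-0.1, 0.7, 0.1]
finger_gap: 38.3
time: 19.1
tool_pos: [457.8, -112.9, 283.2]
tcp_rot: [-180.0, -0.0, -167.2]
ft_force: [-0.4, 0.7, -1.0]
finger_gap: 38.6
t 19.1 tcp fix [  5.  111.4 283.2] grasp fix [  5.  111.4 302.2] axes(fix) x [0.01 1.   0.  ] y [ 1.   -0.01 -0.  ] z [-0.  0. -1.] f [-0.4  0.7 -1. ] gap 38.6 q [ -20.  -14.  100.   -0.   93. -123.]
to: [-0.07  0.09  1.86]
```

```bash
python3 -m jog '[[[-0.07,0.09,0.6,0,0,0,0.45],[0,0,0.6,0,0,0,0.45],[0,0,0.66,0,0,0,0.45],[0,0,0,0,0,0,0.05],[0,0,0,0,0,0,0.05],[0,0,0,0,0,0,0.05],[0,0,0,0,0,0,0.05]]]' 30
python3 -c "from h import *;stat()"
python3 -m jog '[[[0,0.3,-0.05,0,0,0,0.05],[0,0.3,-0.01,0,0,0,0.05],[0,0.3,0.03,0,0,0,0.05],[0,0.3,0.07,0,0,0,0.05],[0,0.28,0.1,0,0,0,0.05],[0,0.27,0.14,0,0,0,0.05],[0,0.25,0.17,0,0,0,0.05],[0,0,0,0,0,0,0.05]]]'
python3 -c "from h import *;stat()"
```

```text
time: 19.98
tool_pos: [459.0, -104.6, 189.7]
tcp_rot: [179.9, -0.1, -166.8]
ft_force: [-4.1, 2.6, -16.1]
finger_gap: 15.2
t 19.98 tcp fix [ 12.8 108.4 189.7] grasp fix [ 12.8 108.4 208.7] axes(fix) x [-0.  1.  0.] y [1. 0. 0.] z [ 0.  0. -1.] f [ -4.1   2.6 -16.1] gap 15.2 q [ -19.  -11.  108.    0.   84. -122.]
time: 20.98
tool_pos: [438.5, -7.0, 170.2]
tcp_rot: [-180.0, 0.2, -166.7]
ft_force: [-3.5, 5.2, -0.7]
finger_gap: 14.5
t 20.98 tcp fix [112.5 106.2 170.2] grasp fix [112.5 106.3 189.2] axes(fix) x [-0.  1. -0.] y [ 1.  0. -0.] z [-0. -0. -1.] f [-3.5  5.2 -0.7] gap 14.5 q [  -8.  -17.  115.    0.   82. -111.]
```

```bash
python3 -m jog '[[[0,0.23,0.22,0,0,0,0.05],[0,0.19,0.25,0,0,0,0.05],[0,0.16,0.28,0,0,0,0.05],[0,0.11,0.29,0,0,0,0.05],[0,0.07,0.3,0,0,0,0.05],[0,0,0,0,0,0,0.05],[0,0,0,0,0,0,0.05]]]'
python3 -c "from h import *;stat()"
python3 -m jog '[[[0,0,0.06,0,0,0,0.05],[0,0,0.04,0,0,0,0.05],[0,0,0,0,0,0,0.05]]]'
python3 -c "from h import *;stat()"
```

```text
time: 21.85
tool_pos: [429.8, 31.3, 102.6]
tcp_rot: [179.8, 0.2, -166.7]
ft_force: [-1.8, 13.6, -2.2]
finger_gap: 15.3
t 21.85 tcp fix [151.8 106.  102.6] grasp fix [151.8 106.1 121.6] axes(fix) x [-0.  1. -0.] y [1. 0. 0.] z [ 0. -0. -1.] f [-1.8 13.6 -2.2] gap 15.3 q [  -3.  -14.  120.    0.   74. -106.]
time: 22.22
tool_pos: [430.6, 31.6, 101.6]
tcp_rot: [179.8, 0.3, -166.7]
ft_force: [-22.1, 15.3, 36.1]
finger_gap: 15.2
t 22.23 tcp fix [151.9 105.2 101.6] grasp fix [151.8 105.3 120.6] axes(fix) x [-0.    1.   -0.01] y [1. 0. 0.] z [ 0.   -0.01 -1.  ] f [-22.1  15.3  36.1] gap 15.2 q [  -3.  -14.  120.    0.   74. -106.]
```

```bash
python3 -m jog '[[[0,0,-0.08,0,0,0,0.05],[0,0,0,0,0,0,0.45],[0,0,0,0,0,0,0.45],[0,0,0,0,0,0,0.45],[0,0,-0.8,0,0,0,0.45],[0,0,-0.9,0,0,0,0.45],[0,0,-0.9,0,0,0,0.45],[0.9,0,0,0,0,0,0.45],[0,0,0,0,0,0,0.45]]]'
python3 - <<'E'
from h import *
stat();ims={}
for n in("wrist","side","scene"):
    p,d=snapshot(n);c=camera_params(n);ims[n]=p
    P=tofix(cloud(d,c["K"],c["extrinsics"]))
    m=(p.max(2)<50)&(abs(P[...,2]-124)<16)&(abs(P[...,0]-150)<25)&(P[...,1]>65)&(P[...,1]<135);print(n,"grip",m.sum(),P[m].mean(0).round(1),np.percentile(P[m][:,2],95).round(1))
    m=(abs(P[...,2]-97)<15)&(abs(P[...,0]-165)<15)&(abs(P[...,1])<57)&(abs(P[...,1])>25);print("  frame outer",m.sum(),np.median(P[m],0).round(1))
    m=(abs(P[...,1])<12)&(P[...,0]>195)&(P[...,0]<285)&(P[...,2]>150);w=P[m]
    if len(w): print("  lever tip",w[np.argmax(w[:,2])].round(0),w[np.argmax(w[:,0])].round(0))
    m=(abs(P[...,1])<15)&(P[...,0]>175)&(P[...,0]<235)&(P[...,2]>25)&(P[...,2]<70);w=P[m]
    if len(w): print("  hook region",len(w),np.median(w,0).round(0),w.min(0).round(0))
    m=(abs(P[...,2]-116)<4)&(np.hypot(P[...,0],P[...,1])<140)&(np.hypot(P[...,0],P[...,1])>112)
    k,l,st,ce=cv2.connectedComponentsWithStats(m.astype(np.uint8))
    print("  posts",[np.degrees(np.arctan2(*P[l==i].mean(0)[1::-1])).round(1) for i in range(1,k) if st[i,4]>7])
a=cv2.resize(ims["side"][150:260,230:370,::-1],(446,350),interpolation=cv2.INTER_CUBIC)
b=cv2.resize(ims["scene"][170:310,265:405,::-1],(350,350),interpolation=cv2.INTER_CUBIC)
cv2.imwrite("pics/e5.png",np.hstack([a,b]))
E
```

```text
time: 23.35
tool_pos: [383.6, 18.3, 230.6]
tcp_rot: [-180.0, 0.1, -166.8]
ft_force: [0.4, -1.6, 0.1]
finger_gap: 38.3
t 23.35 tcp fix [149.6 154.  230.6] grasp fix [149.6 154.  249.6] axes(fix) x [-0.  1. -0.] y [ 1.  0. -0.] z [-0. -0. -1.] f [ 0.4 -1.6  0.1] gap 38.3 q [  -5.  -28.  117.   -0.   91. -108.]
wrist grip 1455 [152.3 100.8 127.8] 130.2
  frame outer 0 [nan nan nan]
  hook region 134 [180.  12.  54.] [175. -14.  40.]
  posts [np.float64(133.1)]
side grip 71 [156.5  96.6 127.8] 134.2
  frame outer 21 [153.   50.8 100.7]
  lever tip [252.   4. 196.] [252.   4. 196.]
  hook region 65 [182.  -2.  52.] [175. -14.  25.]
  posts [np.float64(-132.8), np.float64(134.1), np.float64(-43.3), np.float64(42.5)]
scene grip 57 [147.   96.9 128.2] 134.9
  frame outer 4 [151.7  44.6  94.6]
  lever tip [245.  -3. 194.] [253.  -8. 185.]
  hook region 8 [206. -11.  52.] [178. -14.  49.]
  posts [np.float64(44.8), np.float64(-45.0), np.float64(134.8), np.float64(-134.5)]
  return _methods._mean(a, axis=axis, dtype=dtype,
  ret = um.true_divide(
```

View pics/e5.png

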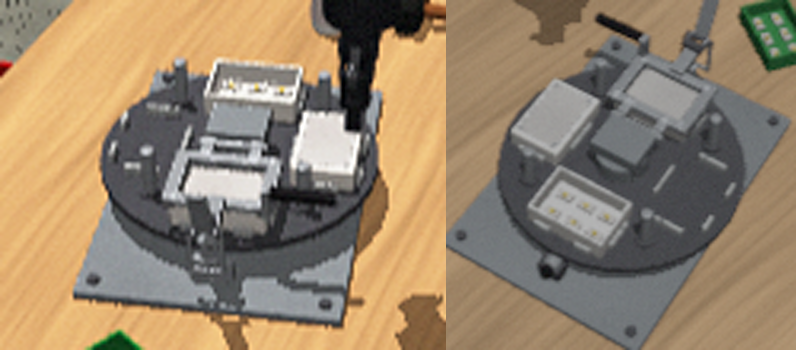

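The frame is flat on the closed housing (side 225,185). The lever leans outward with the hook hanging clear (scene 695,50), and all the housings are in their nests.

```bash
python3 -c "
from bench import job;print(job.hand_in())"
```

```text
the job is handed in; nothing more can be done
None
```

The job is done and handed in after about 23 s on the robot's clock. I threw the latch lever over, raised the frame, and indexed the turntable +90° by post_d. Then I lowered the frame onto the other closed housing and left the latch undone.

**Last checks:**
- **Turntable:** the posts read 44.8, -45.0, 134.8 and -134.5° in the scene view, so it is in the notch. The side view reads 1–2.5° off, but its height errors make it less reliable.
- **Frame:** the grip bar is at its original "down" height, 127.8 mm against 128.2 mm before the lift. A 36 N push at the end moved it only about 1 mm. The frame's own edge had too few readings in the last pictures to confirm this directly.
- **Latch:** the hook hangs outside the keeper. The lever tip measured up to 3–5° short of its full-open stop, which is about the camera error, so I did not nudge it further.
- **Housings and surroundings:** all three housings look seated in the last picture. I planned every move to stay clear of the things around the fixture, but did not measure them again afterwards.

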